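# Pull the bit case home and snap its cover shut

### The job

Hook your fingers behind the orange far lip of the black driver-bit case and drag it over the table, without lifting it, until its whole near side sits flush against the wooden bench stop, not sticking out past the stop's ends. Then press the case's hinged cover down until the catch snaps over it and holds it shut. Do not knock the meter, the smoke alarm or the mug about.

Things in the scene. Friction and masses are not known exactly. Their poses are not given: they have to be found in the camera images.
- stop: Bench stop screwed to the table (never moves): light wooden bar 25 (x) x 200 (y) x 28 mm high with a yellow stripe at its middle. Origin: centre of its underside. Its +x face looks away from the robot, and the case comes to rest against it. Its position and yaw vary.
- stop_face (a point): Middle of the bench stop's +x face at table height (12.5 mm from the stop's origin along its x); same axes as the stop.
- case: Loose black open case of driver bits, 0.5 to 1 kg, 160 (x) x 140 (y) x 45 mm high, walls 5 mm, some 85 to 135 mm beyond the stop, up to 20 mm off-centre and turned up to 0.2 rad from it. Origin: centre of its underside; x points to its far side. Bits lie under the cover in the -x half; the +x half is open, its tools fixed. When home, its origin is 80 mm from stop_face along the stop's x.
- far_lip (a point): Middle of the outermost top edge of the case's far lip, 86 mm from the case's origin along its x, 45 mm high. The lip is an orange flange along the whole 140 mm far side, 37 to 45 mm above the table, standing 6 mm out beyond the far wall; the space behind it is free.
- near_face (a point): Middle of the lower edge of the case's near outer face, 80 mm from the case's origin along its -x. Same axes as the case.
- cover (a joint): Cover angle, rad: 0 shut (level), 0.75 to 1.15 at the start, 1.35 fully open. Grey plate 86 mm (hinge to free edge) x 136 x 5 mm, hinged along the case's near side, free edge swinging up and back to the robot. Push its outer face, which looks up and to the robot. A weak spring (0.12 Nm) reopens it unless it is pressed home (up to about 10 N near the edge) under the catch, which holds it.
- cover_hinge (a point): Middle of the cover's hinge axis (parallel to the case's y), 78 mm from the case's origin along its -x, 45 mm above the case's underside. The axes of this point turn with the cover: x runs along the cover to its free edge. The outer face is 5.5 mm off the axis.
- cover_edge (a point): Middle of the cover's free edge, on its outer face, 86 mm from the hinge axis. When shut, it lies 8 mm beyond the case's middle, 50.5 mm above the table. An orange sprung catch (40 mm wide, up to 61 mm above the table) on the case there gives way by itself and snaps 3 mm over the edge; press beside or short of it, not on it.
- meter: Bystander: loose orange multimeter 150 x 76 x 34 mm, origin at the centre of its underside.
- alarm: Bystander: loose white smoke alarm, disc 110 mm across, 34 mm high, origin at the centre of its underside.
- mug: Bystander: loose blue mug, 80 mm across, 92 mm high, origin at the centre of its underside.
Not all that is in view belongs to the job. There is more than one size of the stop; the job needs the largest.

How it is judged:
By the outcome, as a careful person would: the job done as asked, in the order asked, and still so for the second after the job is handed in, with the robot touching nothing.
It also fails if it takes over 48 s, if anything falls off the work surface, if the arm or the gripper's body presses on something with over 40 N, if the wrist force passes 120 N, or if a joint passes its speed limit or range.

### The arm

A 6-joint arm with a two-finger parallel gripper is mounted at the origin on the work surface. World frame = base frame: x ahead of the robot, y to its left, z up, the work surface at z = 0. Lengths are in m, angles in rad, forces in N, time in s.
With the tool pointing down it reaches from about 0.325 to 0.775 m from the base axis. Payload 5.5 kg.
Tool frame: the origin (TCP) lies on the centre line of the jaws, within the pads' length; the fingertips stand robot.tip_extent ahead of it and the grasp point (between the pads) lies 3 mm ahead of it (robot.tip_extent is the distance from the TCP to the fingertips, in m); z points along the fingers, y is the direction in which the jaws open and shut (so a half turn about z gives the same grasp; the last joint's range is limited). The gripper opens to 88 mm and grips with 3 to 60 N. Pads are 20 mm wide; open, the fingers measure 115 mm over their backs; the gripper's body (75 mm by 178 mm) begins 61 mm behind the grasp point.
Start: joints at [1.048, 0.091, 1.231, -0, 1.82, -0.057], TCP at [0.269, 0.536, 0.245] pointing down, gripper open.
Joint ranges: [-2.87, 2.87], [-0.86, 2.18], [0.17, 2.46], [-1.51, 4.65], [0.06, 2.69], [-2.65, 2.65]. Speed limits (rad/s): [2.57, 2.57, 3.01, 3.14, 3.14, 3.14].

### API

Orientations are given as a rotation vector (axis times angle).
In Python, from rig import robot, imaging gives the robot as it stands.
- The arm moves only by the shell command python3 -m pendant 'ROWS' [FORCE]. ROWS is JSON, a list of rows, each a list of 5 numbers: the finger opening in cm, from 0 to 8.78, then the shift along the tool's x, y, z in cm, then the turn about the tool's z in degrees. A call has exactly 8 rows; each row is the pose to reach, as a shift and turn from the pose measured when the call began, along the tool's axes at that moment; what a row does not reach only later rows make up. A row lasts 1/12 s, in which the tool goes at most 41.7 mm and 7.16 degrees, less where a joint would pass 70% of its speed; a pose out of reach is approached as far as the arm can. A call with a gripper value outside its range is refused whole. The fingers move at their own pace and stop on an object; FORCE is the grip in N (left out, the last holds). Time passes only in rows, so rows that repeat a pose let the fingers close, or fill a call up. It gives the time, the measured TCP pose, the force and the opening at its end, in the units of the state.
- robot.state(): the state, without advancing time (a new reading comes with each control period).
- imaging.grab_frame(name): name is "scene" or "side" or "wrist"; returns a dict with "pixels" (400x640x3 uint8, red, green, blue), "camera_matrix" (3x3 intrinsics, pixels), "k1" (the pictures are not rectified: a ray, as slopes to the right and down, at radius r is drawn at 1 + k1 r^2 times it, then the intrinsics apply), "origin" and "orientation" of the camera in the world. Camera axes: x right, y up, looking along -z (the intrinsics and any distortion apply to the point x, -y, -z); pixel columns grow to the right and rows downward; lengths in m; the calibration is good to about 2 mm. A picture is of the moment at which its call begins. There is no depth.
- robot.hand_in(): hands the job in, once; it reports no verdict.
The state is a dict: "time_s": time; "qpos": joint angles; "joint_vel": joint speeds; "joint_torque": joint torques, N m; "eef_pos": TCP position; "tool_rot": TCP orientation; "contact_force": force on the tool from outside, world axes, zero at the start; "torque": the same for the moment, N m; "finger_gap": finger opening in m.
Only numpy, scipy, OpenCV 4.12 (cv2) and the standard library are available. Lean on these libraries where they do the work, as an engineer would, in place of code of your own. Each camera call takes 0.05 s, during which the arm holds its last target.

## Working session

There is one attempt and no reset: what is moved stays moved. The work goes in short steps, Python scripts to look and compute and a shell command to move; the robot and the scene stay as the last step left them, time stands still between calls to the robot, and variables do not carry over. Pictures are saved under pics/ and viewed, and the job is handed in when it is done.

```bash
ls; mkdir -p pics; python3 - <<'E'
from rig import robot, imaging
import cv2
print(robot.state(), robot.tip_extent)
for n in ["scene","side","wrist"]:
    f=imaging.grab_frame(n); cv2.imwrite(f"pics/{n}0.png",f["pixels"][:,:,::-1])
    print(n,f["camera_matrix"],f["k1"],f["origin"],f["orientation"])
E
```

```text
pics
{'time_s': 0.0, 'qpos': array([ 1.04827174e+00,  9.18673360e-02,  1.23186698e+00, -9.69810474e-06,
        1.81979897e+00, -5.67077596e-02]), 'joint_vel': array([ 1.13779101e-04,  5.79810914e-04, -2.47722140e-05, -9.70318994e-04,
        1.70074875e-03, -3.63464065e-04]), 'joint_torque': array([-3.47937419e-05, -4.46462202e+01, -4.06435812e+01,  6.98430883e-02,
        2.94582825e-02, -1.44171859e-04]), 'eef_pos': array([0.2693749 , 0.53585123, 0.24351244]), 'tool_rot': array([-7.24983402e-01, -3.05623454e+00,  2.92509265e-03]), 'contact_force': array([-0.1219241 , -0.40209956,  0.93155995]), 'torque': array([-0.03871244,  0.03673284,  0.03726487]), 'finger_gap': 0.08816868387453272} 0.022
scene [[392.78964156   0.         319.685991  ]
 [  0.         392.78964156 202.27418799]
 [  0.           0.           1.        ]] -0.08704960420770785 [1.37779198 0.11590172 0.85619726] [0.62284622 0.69278906 1.53964888]
side [[367.52928912   0.         314.47804706]
 [  0.         367.52928912 197.03983654]
 [  0.           0.           1.        ]] -0.07132024764330334 [ 0.14485718 -0.55249707  0.76555695] [ 0.73357392 -0.21018398 -0.53030633]
wrist [[357.50064354   0.         317.59644095]
 [  0.         357.50064354 196.754668  ]
 [  0.           0.           1.        ]] -0.02274437055189566 [0.20068351 0.56992357 0.38415038] [-0.25252196 -0.15278707  1.09840585]
```

View pics/scene0.png

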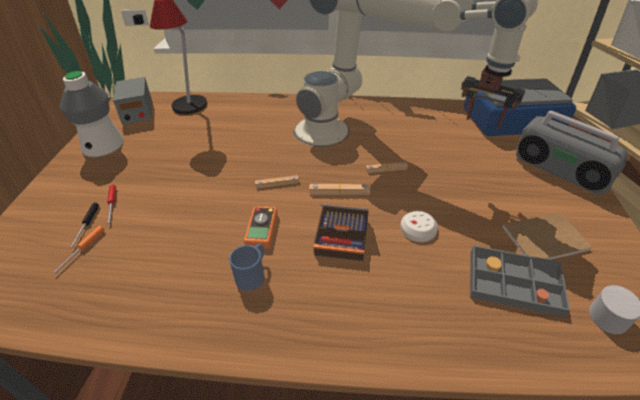

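View pics/side0.png

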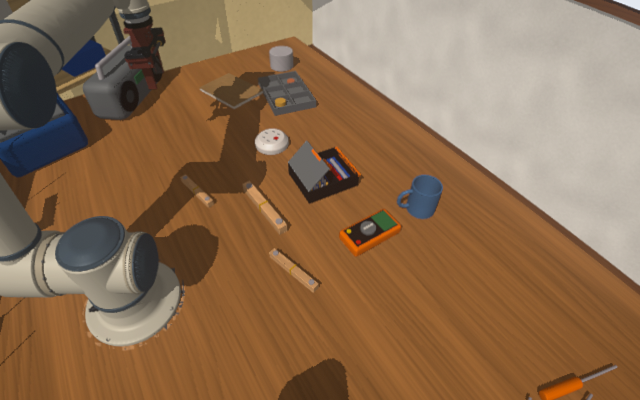

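View pics/wrist0.png

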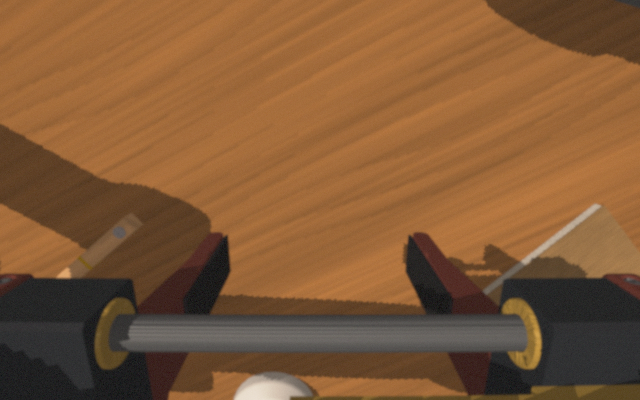

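The largest stop is the middle bar, at scene (340,189) and side (265,206). The case is at scene (342,232), with the meter at (261,225), the mug at (248,268) and the alarm at (419,226). I'll zoom in.

```bash
cat > h.py <<'E'
import numpy as np, cv2
from rig import robot, imaging
from scipy.spatial.transform import Rotation as R
def ray(f,u,v):
    K=f["camera_matrix"]; x=(u-K[0,2])/K[0,0]; y=(v-K[1,2])/K[1,1]
    rd=np.hypot(x,y); r=rd
    for _ in range(30): r=rd/(1+f["k1"]*r*r)
    s=r/rd if rd>0 else 1
    d=R.from_rotvec(f["orientation"]).apply([x*s,-y*s,-1]); return np.array(f["origin"]),d/np.linalg.norm(d)
def onz(f,u,v,z):
    o,d=ray(f,u,v); return o+d*(z-o[2])/d[2]
def proj(f,p):
    q=R.from_rotvec(f["orientation"]).inv().apply(np.array(p)-f["origin"]); x=q[0]/-q[2]; y=-q[1]/-q[2]
    s=1+f["k1"]*(x*x+y*y); K=f["camera_matrix"]; return np.array([K[0,0]*x*s+K[0,2],K[1,1]*y*s+K[1,2]])
def tri(f,uv,g,st):
    o1,d1=ray(f,*uv);o2,d2=ray(g,*st)
    A=np.array([d1,-d2]).T; t=np.linalg.lstsq(A,o2-o1,rcond=None)[0]
    a=o1+d1*t[0]; b=o2+d2*t[1]; return (a+b)/2,np.linalg.norm(a-b)
def crop(f,name,x0,y0,w,h,k):
    im=f["pixels"][y0:y0+h,x0:x0+w,::-1]
    cv2.imwrite(name,cv2.resize(im,None,fx=k,fy=k,interpolation=cv2.INTER_CUBIC))
def orange(f,box):
    x0,y0,x1,y1=box; h=cv2.cvtColor(f["pixels"],cv2.COLOR_RGB2HSV)
    m=np.zeros(h.shape[:2],np.uint8); m[y0:y1,x0:x1]=cv2.inRange(h,(0,190,90),(18,255,255))[y0:y1,x0:x1]; return m
E
python3 - <<'E'
from h import *
f=imaging.grab_frame("scene"); g=imaging.grab_frame("side")
crop(f,"pics/s1.png",230,160,210,140,3.8)
crop(g,"pics/d1.png",230,110,180,130,4.4)
E
```

```text
(no output)
```

View pics/s1.png

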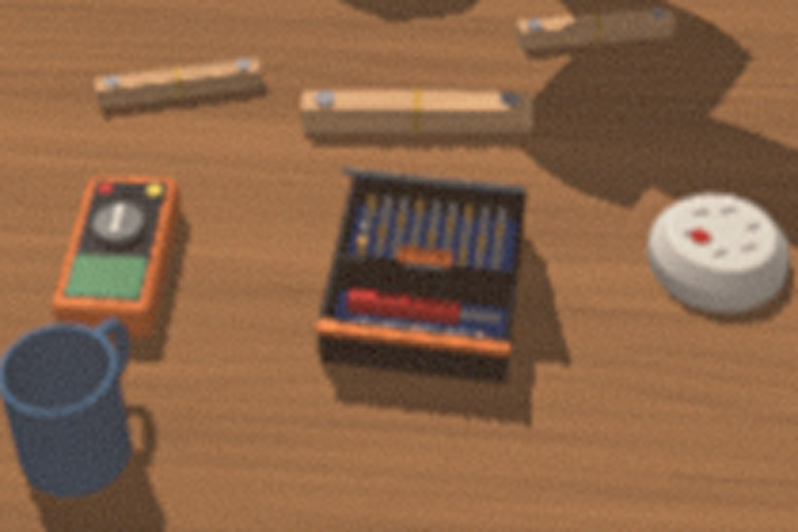

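View pics/d1.png

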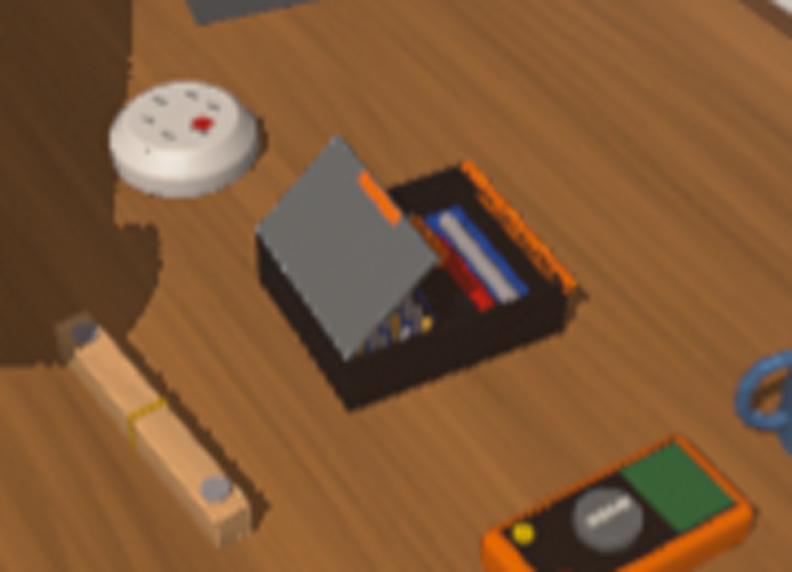

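```bash
python3 - <<'E'
from h import *
f=imaging.grab_frame("scene"); g=imaging.grab_frame("side")
S=lambda x,y:(230+x/3.8-.37,160+y/3.8-.37); D=lambda x,y:(230+x/4.4-.39,110+y/4.4-.39)
np.set_printoptions(precision=4,suppress=True)
for n,p,z in [("stop backL",(303,91),.028),("backR",(526,93),.028),("frontL",(303,110),.028),("frontR",(532,112),.028),("botL",(306,135),0),("botR",(533,132),0),
 ("lipL",(318,329),.045),("lipR",(511,350),.045),("hingeR",(524,190),.05),("caseBotL",(322,358),0),("caseBotR",(505,378),0)]:
    print(n,onz(f,*S(*p),z))
for n,p,z in [("stop nearR",(247,507),.028),("stop nearR bot",(250,532),0),("farL",(100,322),.028),("stripe +x top",(167,402),.028),("lip R",(578,290),.045),("lip L",(466,161),.045),("case near R bot",(350,411),0),("case near L top",(258,232),.045),("near R top",(347,360),.045)]:
    print("side",n,onz(g,*D(*p),z))
print(tri(f,S(350,172),g,D(440,262)),"coverR edge"); print(tri(f,S(524,190),g,D(337,137)))
# lip fit
m=orange(f,(305,235,375,265)); ys,xs=np.nonzero(m); print(len(xs),xs.min(),xs.max())
for c in range(xs.min(),xs.max()+1,8): print(c,ys[xs==c].min(),ys[xs==c].max(),end=' | ')
# mug, alarm, meter
for n,p,z in [("mug rim L",(2,370),.092),("mug rim R",(118,360),.092),("mug rim near",(60,412),.092),("mug handle top",(128,325),.085),("alarm L",(650,265),.01),("alarm R",(788,262),.01),("meter TL",(92,178),.034),("TR",(178,180),.034),("BR",(150,310),.034),("BL",(57,302),.034)]:
    print(n,onz(f,*S(*p),z))
E
```

```text
stop backL [ 0.3771 -0.0083  0.028 ]
backR [0.367  0.1858 0.028 ]
frontL [ 0.4027 -0.0057  0.028 ]
frontR [0.3923 0.1906 0.028 ]
botL [ 0.4032 -0.0039  0.    ]
botR [0.386  0.1936 0.    ]
lipL [0.6657 0.0319 0.045 ]
lipR [0.6761 0.1706 0.045 ]
hingeR [0.5142 0.181  0.05  ]
caseBotL [ 0.6547  0.0328 -0.    ]
caseBotR [0.6646 0.1692 0.    ]
side stop nearR [ 0.3966 -0.0094  0.028 ]
side stop nearR bot [ 0.3984 -0.0065  0.    ]
side farL [0.3897 0.1763 0.028 ]
side stripe +x top [0.3947 0.0899 0.028 ]
side lip R [0.6596 0.0226 0.045 ]
side lip L [0.6721 0.17   0.045 ]
side case near R bot [0.5001 0.0454 0.    ]
side case near L top [0.5113 0.1815 0.045 ]
side near R top [0.4999 0.0477 0.045 ]
(array([0.562 , 0.0449, 0.102 ]), np.float64(0.0065597019553211055)) coverR edge
(array([0.5714, 0.1767, 0.1034]), np.float64(0.00010881331045100609))
1 333 333
333 240 240 | mug rim L [ 0.7585 -0.1703  0.092 ]
mug rim R [ 0.744  -0.0943  0.092 ]
mug rim near [ 0.7903 -0.1237  0.092 ]
mug handle top [ 0.7065 -0.0952  0.085 ]
alarm L [0.551  0.2823 0.01  ]
alarm R [0.5407 0.3917 0.01  ]
meter TL [ 0.5065 -0.1682  0.034 ]
TR [ 0.5041 -0.0975  0.034 ]
BR [ 0.6463 -0.0955  0.034 ]
BL [ 0.6434 -0.1667  0.034 ]
```

```bash
cat >> h.py <<'E'
def togo(x,y,z,ang):
    "target TCP, world heading (deg) of tool x -> shift cm in tool axes, turn deg"
    s=robot.state(); M=R.from_rotvec(s["tool_rot"]); d=M.inv().apply(np.array([x,y,z])-s["eef_pos"])*100
    X=M.as_matrix()[:,0]; c=np.degrees(np.arctan2(X[1],X[0])); 
    print("t",round(s["time_s"],2),"tcp",s["eef_pos"].round(4),"head",c.round(2),"F",s["contact_force"].round(1),"shift",d.round(2),"turn",round(-((ang-c+180)%360-180),2),"q",s["qpos"].round(2))
E
python3 -m pendant '[[8.78,-3.6,-1.25,0,-1],[8.78,-7.2,-2.5,0.5,-3],[8.78,-10.8,-3.75,1,-5],[8.78,-14.4,-5,1,-7],[8.78,-18,-6.25,1,-9],[8.78,-21.6,-7.5,1,-11],[8.78,-25.2,-8.75,1,-13],[8.78,-28.8,-10,1,-15]]'
python3 -c "
from h import *
togo(.694,.099,.18,175.4)"
```

```text
time_s: 1.02
eef_pos: [0.4829, 0.3158, 0.2346]
tool_rot: [0.317, 3.125, -0.0]
contact_force: [0.2, 0.5, -0.3]
finger_gap: 0.088
t 1.02 tcp [0.4829 0.3158 0.2346] head 168.42 F [ 0.2  0.5 -0.3] shift [-25.04 -17.     5.46] turn -6.98 q [ 0.52  0.03  1.32 -0.    1.8  -0.85]
```

```bash
python3 -m pendant '[[8.78,-3.2,-2.2,0.2,-1],[8.78,-6.4,-4.4,0.5,-2],[8.78,-9.6,-6.6,1,-3],[8.78,-13,-8.8,2,-4],[8.78,-16.4,-11,3,-5],[8.78,-19.6,-13.2,4,-6],[8.78,-22.5,-15.2,5,-7],[8.78,-25,-17,5.4,-7]]'
python3 - <<'E'
from h import *
togo(.694,.099,.06,175.4)
f=imaging.grab_frame("scene"); g=imaging.grab_frame("side");w=imaging.grab_frame("wrist")
crop(f,"pics/s2.png",270,150,160,120,5)
crop(g,"pics/d2.png",230,70,180,130,4.4)
cv2.imwrite("pics/w2.png",w["pixels"][:,:,::-1])
E
```

```text
time_s: 1.68
eef_pos: [0.6945, 0.0967, 0.1782]
tool_rot: [-0.126, -3.137, 0.001]
contact_force: [-0.9, -0.9, 0.3]
finger_gap: 0.0876
t 1.68 tcp [0.6945 0.0967 0.1782] head 175.4 F [-0.9 -0.9  0.3] shift [ 0.04  0.23 11.82] turn 0.0 q [ 0.09  0.37  1.03 -0.    1.75 -1.4 ]
```

View pics/w2.png

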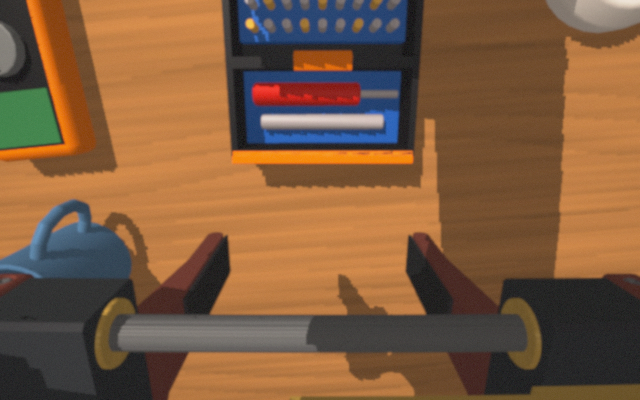

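View pics/d2.png

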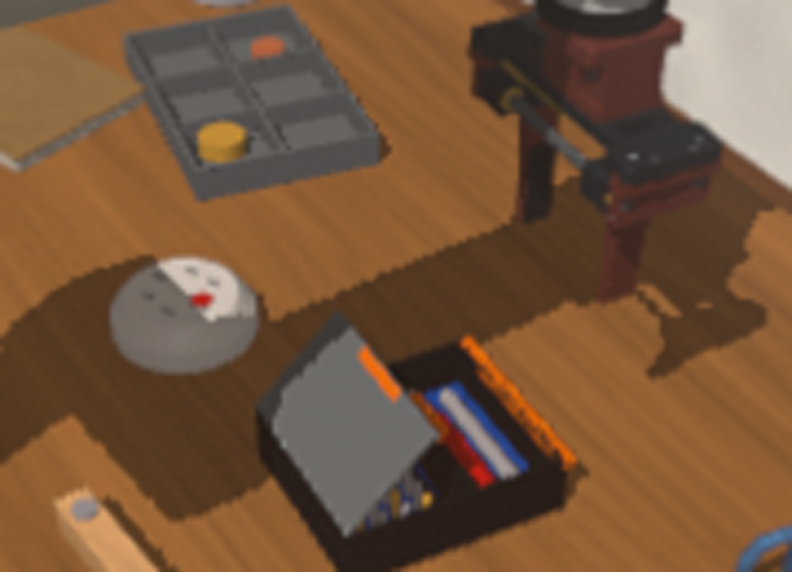

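The wrist view shows the orange lip from (232,163) to (413,163), parallel to the jaws and ahead of the fingers. I'll measure it.

```bash
python3 - <<'E'
from h import *
w=imaging.grab_frame("wrist")
for p in [(232,164),(413,163.5)]: print(onz(w,*p,.045))
E
```

```text
[0.66383848 0.03189746 0.045     ]
[0.67504676 0.17230532 0.045     ]
```

```bash
python3 -m pendant '[[8.78,0,0.1,2,0],[8.78,0,0.3,4.5,0],[8.78,0,0.3,7,0],[8.78,0,0.3,9.5,0],[8.78,0,0.3,11.7,0],[8.78,0,0.3,13.4,0],[8.78,0,0.3,14.4,0],[8.78,0,0.3,14.4,0]]'
python3 - <<'E'
from h import *
togo(.6694+.01,.1012,.034,175.43)
g=imaging.grab_frame("side");f=imaging.grab_frame("scene")
crop(g,"pics/d3.png",250,80,180,130,4.4)
crop(f,"pics/s3.png",270,150,160,120,5)
E
```

```text
time_s: 2.55
eef_pos: [0.6919, 0.1027, 0.0334]
tool_rot: [-0.125, -3.134, 0.0]
contact_force: [0.3, 0.1, -0.0]
finger_gap: 0.0878
t 2.55 tcp [0.6919 0.1027 0.0334] head 175.42 F [ 0.3  0.1 -0. ] shift [ 1.23 -0.25 -0.05] turn -0.01 q [ 0.1   0.42  1.23  0.    1.5  -1.39]
```

View pics/d3.png

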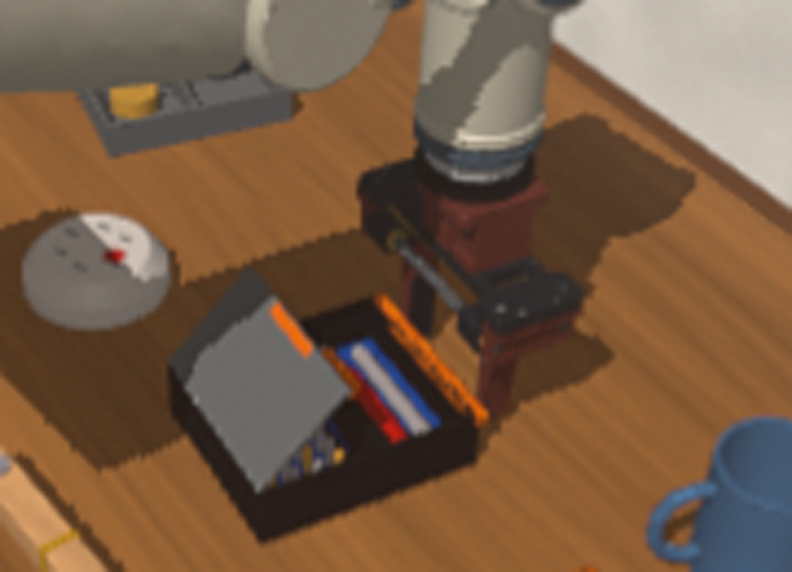

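View pics/s3.png

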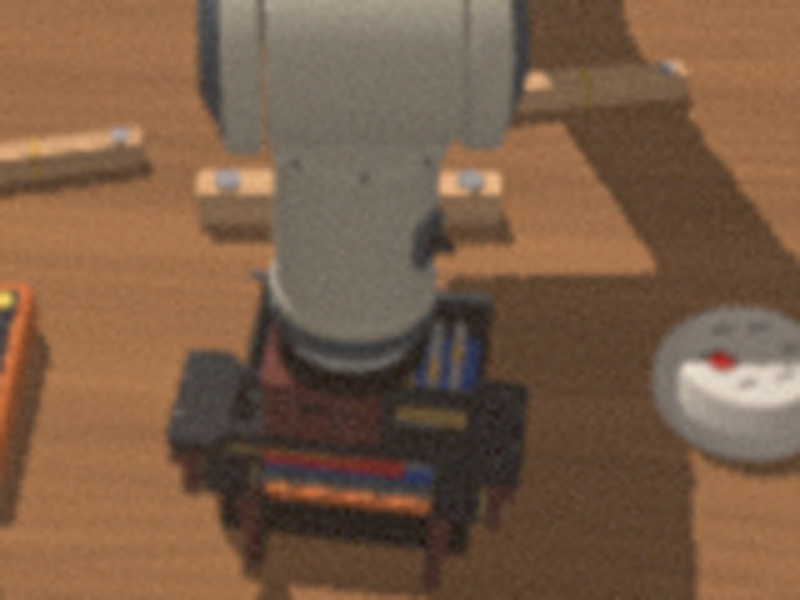

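```bash
python3 -m pendant '[[8.78,0.8,0,0,0],[8.78,1.4,0,0,0],[8.78,2.2,0,0,0],[8.78,3.0,-0.1,0,-1],[8.78,3.8,-0.2,0,-2],[8.78,4.6,-0.3,0,-3],[8.78,5.4,-0.4,0,-4],[8.78,6.0,-0.5,0,-4.5]]'
python3 - <<'E'
from h import *
togo(.580,.101,.034,182.9)
g=imaging.grab_frame("side");w=imaging.grab_frame("wrist")
crop(g,"pics/d4.png",220,100,180,130,4.4)
cv2.imwrite("pics/w4.png",w["pixels"][:,:,::-1])
E
```

```text
time_s: 3.32
eef_pos: [0.6348, 0.1027, 0.0398]
tool_rot: [0.001, 3.136, 0.002]
contact_force: [5.5, 0.5, 4.0]
finger_gap: 0.0876
t 3.32 tcp [0.6348 0.1027 0.0398] head 179.95 F [5.5 0.5 4. ] shift [ 5.49 -0.17  0.55] turn -2.95 q [ 0.11  0.25  1.41  0.    1.47 -1.46]
```

View pics/d4.png

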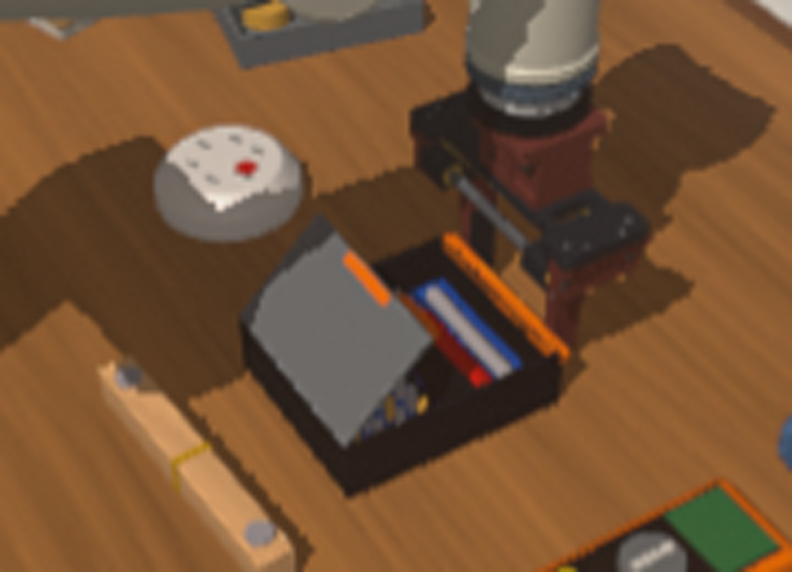

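View pics/w4.png

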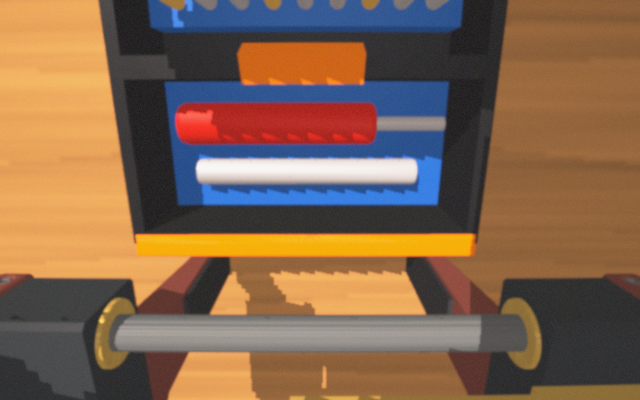

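The case is moving and turning with the fingers. The lip is flush to both of them at wrist rows 234–256. Next I'll measure the stop and the case's near edge closely in the side view.

```bash
python3 - <<'E'
from h import *
g=imaging.grab_frame("side")
crop(g,"pics/d5.png",235,160,100,75,8)
E
```

```text
(no output)
```

View pics/d5.png

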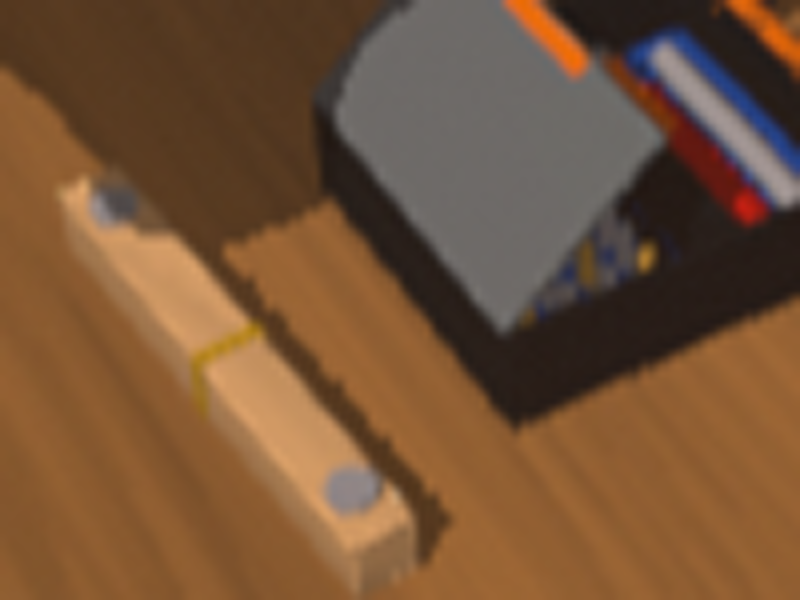

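```bash
python3 - <<'E'
from h import *
g=imaging.grab_frame("side")
D=lambda x,y:(235+x/8-.44,160+y/8-.44)
P={}
for n,p,z in [("backL",(62,190),.028),("backR",(355,550),.028),("fstripe",(262,327),.028),("frontR",(413,515),.028),("frontRbot",(414,560),0),("caseL",(332,195),0),("caseR",(516,428),0)]:
    P[n]=onz(g,*D(*p),z); print(n,P[n].round(4))
for a,b in [("backL","backR"),("fstripe","frontR"),("caseL","caseR")]:
    d=P[a]-P[b]; print(a,b,np.linalg.norm(d).round(4),np.arctan2(-d[0],d[1]).round(4))
E
```

```text
backL [0.3644 0.1896 0.028 ]
backR [ 0.3763 -0.0101  0.028 ]
fstripe [0.395  0.0921 0.028 ]
frontR [ 0.399  -0.0073  0.028 ]
frontRbot [ 0.3996 -0.0035  0.    ]
caseL [0.4567 0.1623 0.    ]
caseR [0.4572 0.0283 0.    ]
backL backR 0.2001 0.0595
fstripe frontR 0.0995 0.0394
caseL caseR 0.134 0.0039
```

```bash
python3 -m pendant '[[8.78,0.6,0,0.3,-0.5],[8.78,1.4,0,0.5,-1],[8.78,2.2,0,0.5,-1.5],[8.78,3.0,-0.1,0.5,-2],[8.78,3.8,-0.1,0.5,-2.5],[8.78,4.6,-0.2,0.5,-3],[8.78,5.1,-0.2,0.5,-3],[8.78,5.4,-0.2,0.5,-3]]'
python3 - <<'E'
from h import *
togo(.570,.101,.034,183)
g=imaging.grab_frame("side");w=imaging.grab_frame("wrist")
crop(g,"pics/d6.png",220,140,130,95,6)
cv2.imwrite("pics/w6.png",w["pixels"][:,:,::-1])
E
```

```text
time_s: 4.18
eef_pos: [0.5804, 0.1001, 0.0336]
tool_rot: [-0.078, 3.138, -0.0]
contact_force: [6.5, 0.3, 3.3]
finger_gap: 0.0879
t 4.18 tcp [0.5804 0.1001 0.0336] head -177.14 F [6.5 0.3 3.3] shift [ 1.03  0.15 -0.05] turn -0.14 q [ 0.11  0.12  1.58 -0.    1.44 -1.51]
```

View pics/d6.png

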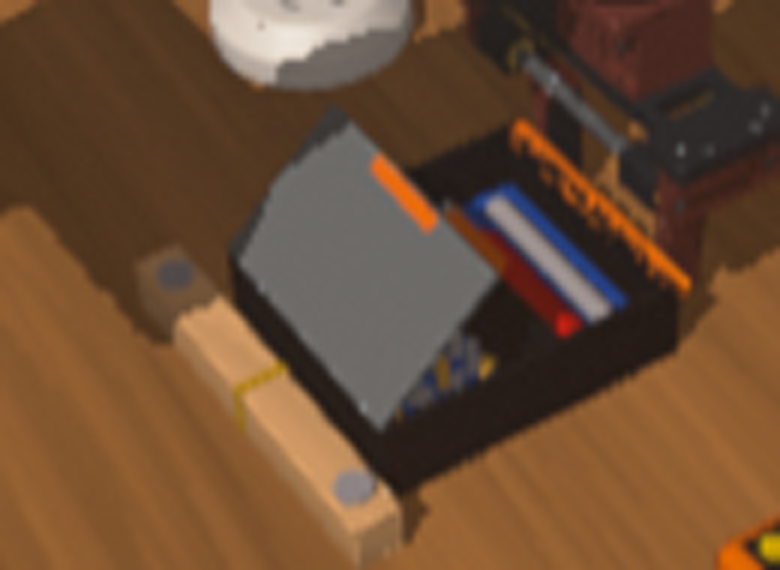

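View pics/w6.png

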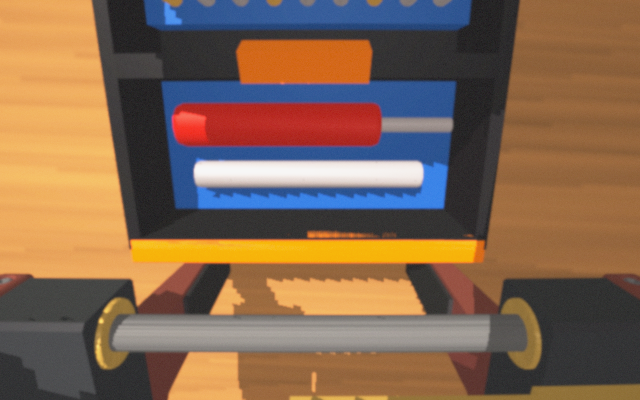

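```bash
python3 -m pendant '[[8.78,0.15,0,0,0],[8.78,0.3,0,0,0],[8.78,0.45,0,0,0],[8.78,0.55,0,0,0],[8.78,0.65,0,0,0],[8.78,0.75,0,0,0],[8.78,0.85,0,0,0],[8.78,0.9,0,0,0]]'
python3 - <<'E'
from h import *
togo(.570,.101,.034,183)
print(robot.state()["torque"])
g=imaging.grab_frame("side")
crop(g,"pics/d7.png",235,160,90,75,8)
E
```

```text
time_s: 4.95
eef_pos: [0.573, 0.1003, 0.0338]
tool_rot: [-0.08, 3.133, 0.001]
contact_force: [14.0, 1.7, -1.5]
finger_gap: 0.0876
t 4.95 tcp [0.573  0.1003 0.0338] head -177.07 F [14.   1.7 -1.5] shift [ 0.29  0.09 -0.02] turn -0.07 q [ 0.11  0.1   1.6   0.    1.44 -1.51]
[ 0.36884678 -2.12890598  0.63368087]
```

View pics/d7.png

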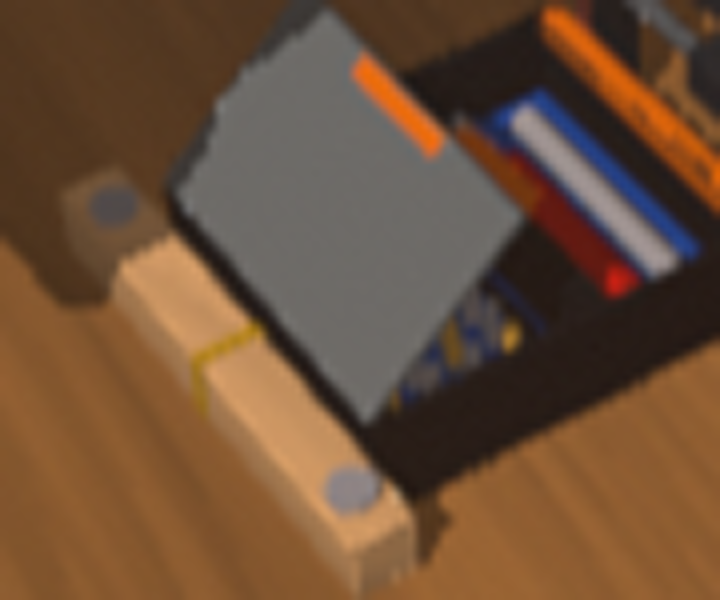

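Contact is made: force rose to 14 N, and the moment puts it on the right finger. To let the case align itself flush, I'll push at the lip's middle with closed fingers.

```bash
python3 -m pendant '[[8.78,-0.5,0,0,0],[8.78,-1,0,0,0],[4,-1.2,-0.3,0,0],[1,-1.2,-0.4,0,0],[0.2,-1.2,-0.4,0,0],[0.2,-1.2,-0.4,0,0],[0.2,-1.2,-0.4,0,0],[0.2,-1.2,-0.4,0,0]]' 20
python3 -m pendant '[[0.2,0.4,0,0,0],[0.2,0.7,0,0,0],[0.2,0.9,0,0,0],[0.2,1.1,0,0,0],[0.2,1.25,0,0,0],[0.2,1.4,0,0,0],[0.2,1.55,0,0,0],[0.2,1.65,0,0,0]]'
python3 - <<'E'
from h import *
togo(.570,.101,.034,183)
print(robot.state()["torque"])
w=imaging.grab_frame("wrist")
cv2.imwrite("pics/w8.png",w["pixels"][:,:,::-1])
E
```

```text
time_s: 5.67
eef_pos: [0.5849, 0.0969, 0.0338]
tool_rot: [-0.08, 3.134, 0.001]
contact_force: [0.1, 0.4, 0.2]
finger_gap: 0.0516
time_s: 6.33
eef_pos: [0.5749, 0.0935, 0.0373]
tool_rot: [-0.078, 3.116, -0.005]
contact_force: [22.2, -8.8, 0.1]
finger_gap: 0.0025
t 6.33 tcp [0.5749 0.0935 0.0373] head -177.13 F [22.2 -8.8  0.1] shift [0.46 0.78 0.32] turn -0.13 q [ 0.11  0.08  1.61 -0.01  1.43 -1.51]
[-1.40182086 -3.43977315  0.30953331]
```

View pics/w8.png

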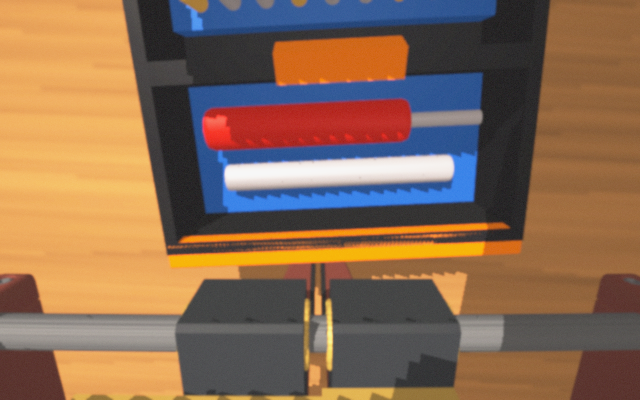

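```bash
python3 - <<'E'
from h import *
w=imaging.grab_frame("wrist")
a=onz(w,170,268,.045);b=onz(w,523,254,.045);d=b-a;print(a,b,np.linalg.norm(d),np.arctan2(-d[0],d[1]))
g=imaging.grab_frame("side")
crop(g,"pics/d8.png",235,140,100,75,8)
E
```

```text
[0.57005344 0.0319161  0.045     ] [0.55610415 0.17609732 0.045     ] 0.14485443120196187 0.09644811571860558
```

View pics/d8.png

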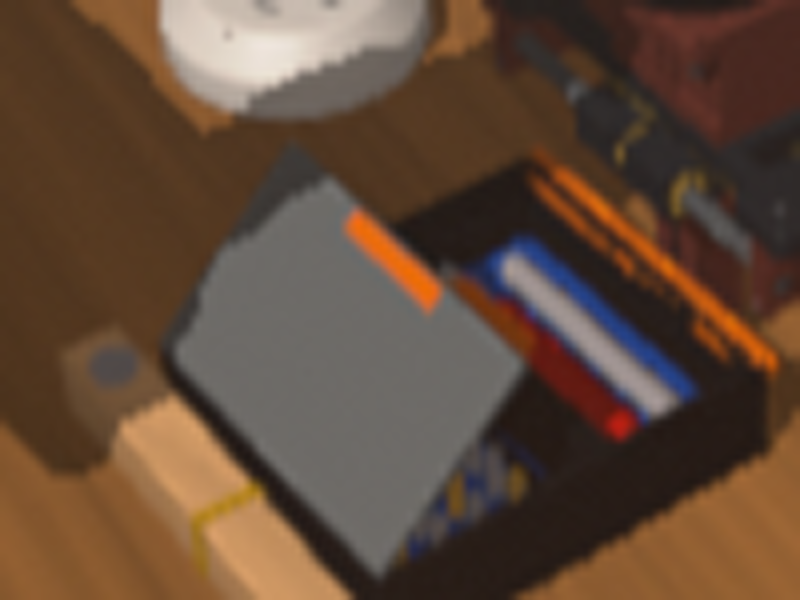

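```bash
python3 -m pendant '[[0.2,-0.2,0,0,0],[0.2,-0.5,0,0,0],[0.2,-1.0,0,0,0],[0.2,-1.6,0,0,0],[0.2,-2,0.8,0.3,0],[0.2,-2,0.8,0.3,0],[0.2,-2,0.8,0.3,0],[0.2,-2,0.8,0.3,0]]'
python3 - <<'E'
from h import *
togo(.585,.101,.034,183)
w=imaging.grab_frame("wrist");cv2.imwrite("pics/w9.png",w["pixels"][:,:,::-1])
g=imaging.grab_frame("side")
crop(g,"pics/d9.png",235,140,100,95,6.2)
E
```

```text
time_s: 7.15
eef_pos: [0.5943, 0.1027, 0.0345]
tool_rot: [-0.079, 3.118, -0.005]
contact_force: [-0.2, 0.0, 0.5]
finger_gap: 0.0019
t 7.15 tcp [0.5943 0.1027 0.0345] head -177.11 F [-0.2  0.   0.5] shift [ 0.94 -0.13  0.03] turn -0.11 q [ 0.12  0.14  1.55 -0.01  1.43 -1.5 ]
```

View pics/w9.png

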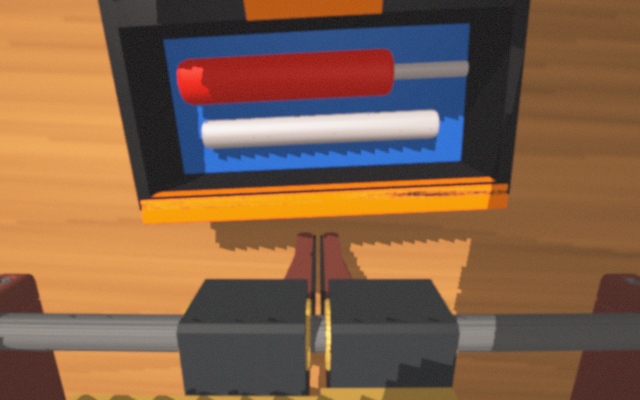

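View pics/d9.png

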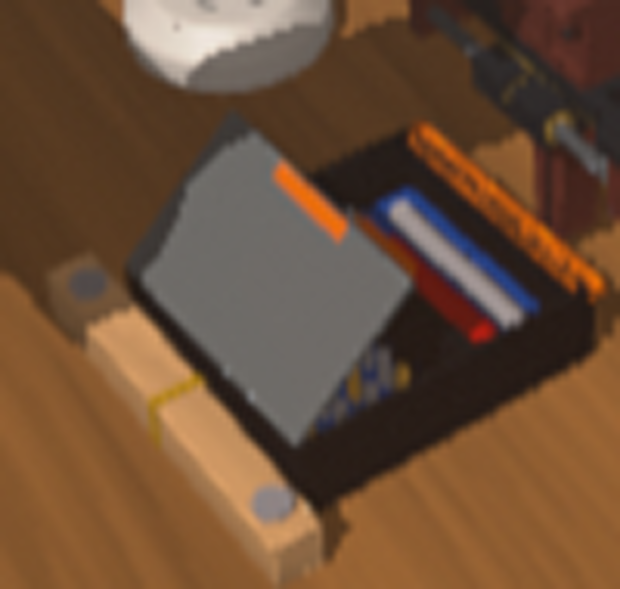

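```bash
python3 - <<'E'
from h import *
w=imaging.grab_frame("wrist"); g=imaging.grab_frame("side")
def line(f,a,b,z,t):
    a=onz(f,*a,z);b=onz(f,*b,z);d=b-a;print(t,a.round(4),b.round(4),np.linalg.norm(d).round(4),np.arctan2(-d[0],d[1]).round(4))
line(w,(143,224),(509,208),.045,"lip outer wrist")
D=lambda x,y:(235+x/6.2-.42,140+y/6.2-.42)
line(g,D(603,290),D(413,122),.045,"lip side?")
line(g,D(605,285),D(422,122),.045,"lip side outer")
line(g,D(298,447),D(130,270),.047,"hinge")
line(g,D(280,545),D(48,262),.028,"stop back")
line(g,D(322,527),D(203,377),.028,"stop front half")
s=imaging.grab_frame("scene"); crop(s,"pics/s9.png",290,160,130,100,6)
crop(g,"pics/d10.png",235,165,75,75,8)
E
```

```text
lip outer wrist [0.5693 0.033  0.045 ] [0.5553 0.1736 0.045 ] 0.1413 0.0989
lip side? [0.5649 0.0303 0.045 ] [0.5507 0.1731 0.045 ] 0.1436 0.0986
lip side outer [0.5674 0.0324 0.045 ] [0.5544 0.1708 0.045 ] 0.139 0.0934
hinge [0.4044 0.0191 0.047 ] [0.3905 0.1515 0.047 ] 0.1331 0.1045
stop back [ 0.3793 -0.0088  0.028 ] [0.3669 0.1951 0.028 ] 0.2043 0.0607
stop front half [ 0.3987 -0.0097  0.028 ] [0.3952 0.0922 0.028 ] 0.102 0.0344
```

View pics/s9.png

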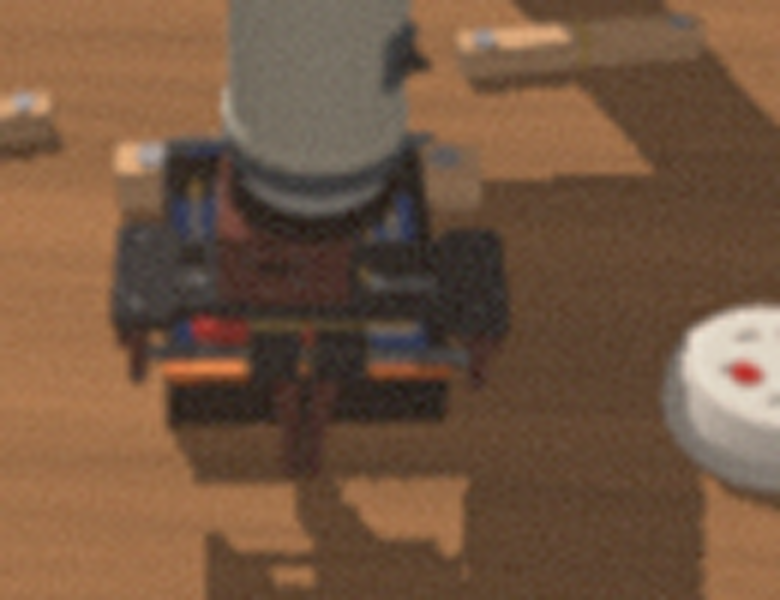

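View pics/d10.png

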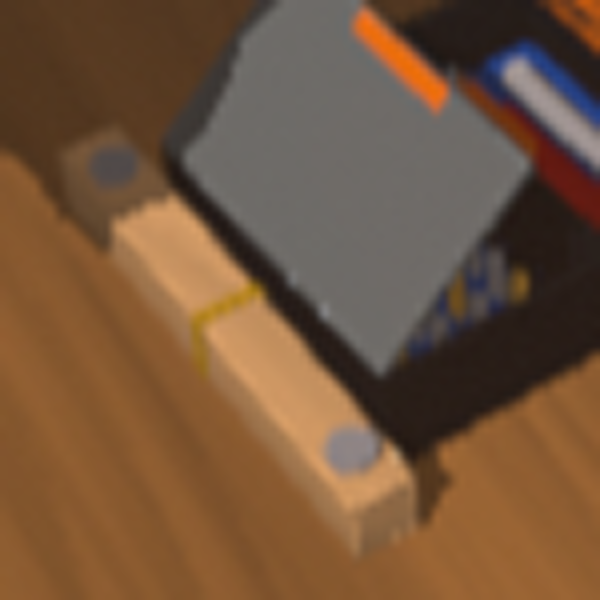

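```bash
python3 - <<'E'
from h import *
s=imaging.grab_frame("scene"); g=imaging.grab_frame("side")
S=lambda x,y:(230+x/3.8-.37,160+y/3.8-.37); D=lambda x,y:(230+x/4.4-.39,110+y/4.4-.39)
a=tri(s,S(324,99),g,D(215,489)); b=tri(s,S(512,99),g,D(83,333)); print(a,b); d=b[0]-a[0]; print(np.arctan2(-d[0],d[1]), (a[0]+b[0])/2)
for c,F in ((s,[S(324,99),S(512,99)]),(g,[D(215,489),D(83,333)])):
    p=[onz(c,*q,.029) for q in F]; d=p[1]-p[0]; print(p,np.arctan2(-d[0],d[1]))
E
python3 -m pendant '[[0.2,0.3,-0.6,0,0],[0.2,0.8,-0.6,0,0],[0.2,1.2,-0.6,0,0],[0.2,1.5,-0.6,0,0],[0.2,1.8,-0.6,0,0],[0.2,2.1,-0.6,0,0],[0.2,2.3,-0.6,0,0],[0.2,2.4,-0.6,0,0]]'
python3 - <<'E'
from h import *
togo(.570,.095,.034,183)
print(robot.state()["torque"])
w=imaging.grab_frame("wrist");cv2.imwrite("pics/w11.png",w["pixels"][:,:,::-1])
E
```

```text
(array([0.38703855, 0.01146179, 0.02865808]), np.float64(0.0010667692119265457)) (array([0.37602043, 0.17339829, 0.02782192]), np.float64(0.000505713111201142))
0.06793505832572437 [0.38152949 0.09243004 0.02824   ]
[array([0.38797242, 0.01112259, 0.029     ]), array([0.37716567, 0.1735053 , 0.029     ])] 0.06645314172895556
[array([0.38676251, 0.01179368, 0.029     ]), array([0.375714  , 0.17192038, 0.029     ])] 0.06888933431826133
time_s: 8.17
eef_pos: [0.5746, 0.0939, 0.0367]
tool_rot: [-0.076, 3.106, -0.008]
contact_force: [14.3, -6.0, -1.6]
finger_gap: 0.0022
t 8.17 tcp [0.5746 0.0939 0.0367] head -177.17 F [14.3 -6.  -1.6] shift [0.46 0.13 0.26] turn -0.17 q [ 0.11  0.07  1.62 -0.01  1.41 -1.51]
[-0.67496024 -2.17694473  0.0727408 ]
```

View pics/w11.png

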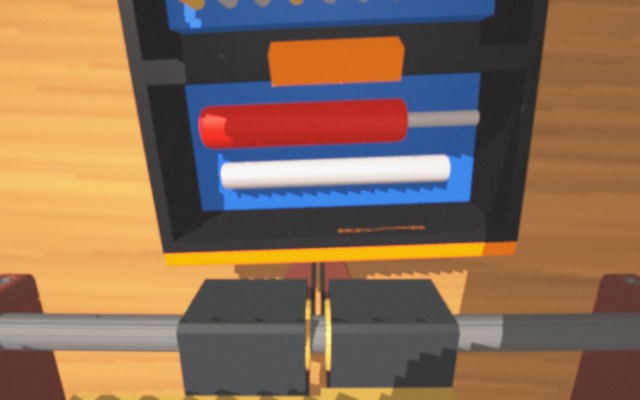

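```bash
python3 -m pendant '[[0.2,-0.3,0,0,0],[2,-0.8,0,0.1,0],[4,-1.4,0.2,0.2,-0.5],[6,-2,0.5,0.3,-1],[8.78,-2,0.7,0.3,-1],[8.78,-2,0.7,0.3,-1],[8.78,-2,0.7,0.3,-1],[8.78,-2,0.7,0.3,-1]]'
python3 -m pendant '[[8.78,0,0,0,0],[8.78,0,0,0,0],[8.78,0,0,0,0],[8.78,0,0,0,0],[8.78,0,0,0,0],[8.78,0,0,0,0],[8.78,0,0,0,0],[8.78,0,0,0,0]]'
python3 - <<'E'
from h import *
togo(.5745,.1,.034,183.9)
w=imaging.grab_frame("wrist");cv2.imwrite("pics/w12.png",w["pixels"][:,:,::-1])
E
```

```text
time_s: 8.88
eef_pos: [0.5941, 0.102, 0.0343]
tool_rot: [-0.104, 3.106, -0.009]
contact_force: [0.2, -1.1, 0.6]
finger_gap: 0.0452
time_s: 9.55
eef_pos: [0.5941, 0.1019, 0.0343]
tool_rot: [-0.104, 3.106, -0.009]
contact_force: [-0.0, 1.0, -0.1]
finger_gap: 0.0873
t 9.55 tcp [0.5941 0.1019 0.0343] head -176.16 F [-0.   1.  -0.1] shift [ 1.97 -0.06 -0.04] turn -0.06 q [ 0.12  0.13  1.56 -0.01  1.41 -1.52]
```

View pics/w12.png

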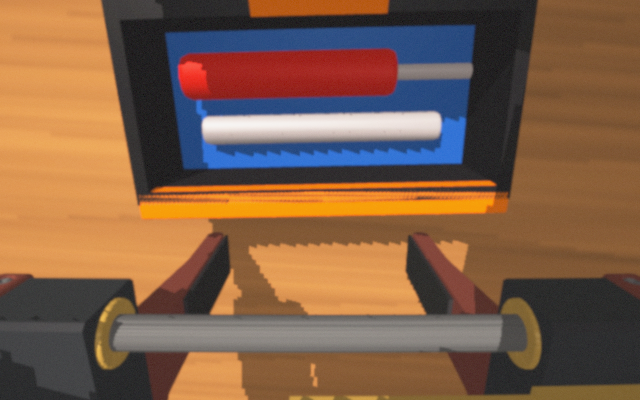

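```bash
python3 -m pendant '[[8.78,0.6,0.2,0,0],[8.78,1.2,0.2,0,0],[8.78,1.6,0.2,0,0],[8.78,1.8,0.2,0,0],[8.78,1.95,0,0,0],[8.78,2.05,-0.2,0,0],[8.78,2.15,-0.3,0,0],[8.78,2.25,-0.4,0,0]]'
python3 - <<'E'
from h import *
togo(.5715,.1,.034,183.9)
print(robot.state()["torque"])
w=imaging.grab_frame("wrist");cv2.imwrite("pics/w13.png",w["pixels"][:,:,::-1])
E
```

```text
time_s: 10.27
eef_pos: [0.5729, 0.0969, 0.0341]
tool_rot: [-0.103, 3.103, -0.007]
contact_force: [7.0, 5.3, -1.4]
finger_gap: 0.0878
t 10.27 tcp [0.5729 0.0969 0.0341] head -176.2 F [ 7.   5.3 -1.4] shift [0.12 0.32 0.  ] turn -0.1 q [ 0.11  0.07  1.63 -0.01  1.41 -1.52]
[ 0.73657573 -1.01479796 -0.39634229]
```

View pics/w13.png

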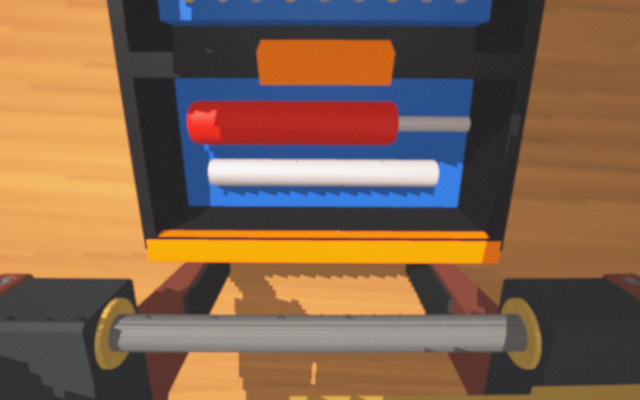

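```bash
python3 -m pendant '[[8.78,0.1,0.1,0,0],[8.78,0.2,0.1,0,0],[8.78,0.3,0.1,0,0],[8.78,0.35,0.1,0,0],[8.78,0.4,0.1,0,0],[8.78,0.45,0.1,0,0],[8.78,0.5,0.1,0,0],[8.78,0.5,0.1,0,0]]'
python3 - <<'E'
from h import *
togo(.5715,.1,.034,183.9)
print(robot.state()["torque"])
w=imaging.grab_frame("wrist");cv2.imwrite("pics/w14.png",w["pixels"][:,:,::-1])
def line(f,a,b,z,t):
    a=onz(f,*a,z);b=onz(f,*b,z);d=b-a;print(t,a.round(4),b.round(4),((a+b)/2).round(4),np.linalg.norm(d).round(4),np.arctan2(-d[0],d[1]).round(4))
m=cv2.inRange(cv2.cvtColor(w["pixels"],cv2.COLOR_RGB2HSV),(8,200,180),(25,255,255)); m[:225]=0;m[285:]=0
n,l,st,c=cv2.connectedComponentsWithStats(m); i=1+np.argmax(st[1:,4]); mm=l==i
xs=np.nonzero(mm.any(0))[0]; xa,xb=xs.min(),xs.max(); cols=np.arange(xa+5,xb-4); lo=np.array([np.nonzero(mm[:,k])[0].max()+.5 for k in cols])
p=np.polyfit(cols,lo,1); print(xa,xb,p,np.abs(np.polyval(p,cols)-lo).max())
line(w,(xa-.5,np.polyval(p,xa)),(xb+.5,np.polyval(p,xb)),.045,"lip")
E
```

```text
time_s: 10.98
eef_pos: [0.5726, 0.0969, 0.0367]
tool_rot: [-0.101, 3.091, -0.008]
contact_force: [15.5, -0.8, -1.5]
finger_gap: 0.0875
t 10.98 tcp [0.5726 0.0969 0.0367] head -176.26 F [15.5 -0.8 -1.5] shift [0.1  0.32 0.26] turn -0.16 q [ 0.11  0.06  1.64 -0.01  1.4  -1.52]
[ 0.01326356 -2.42198451 -0.16735779]
148 500 [3.37638115e-03 2.61499347e+02] 1.0350080231427796
lip [0.5657 0.0266 0.045 ] [0.5562 0.1702 0.045 ] [0.561  0.0984 0.045 ] 0.1438 0.0659
```

View pics/w14.png

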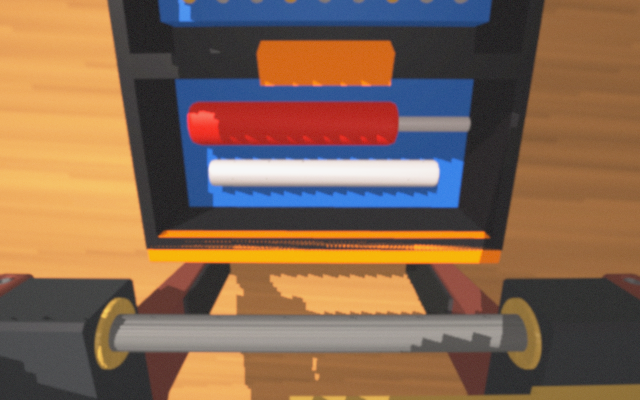

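```bash
python3 -m pendant '[[8.78,-0.3,0,0,0],[8.78,-0.8,0,0,0],[8.78,-1.8,0,0,0],[8.78,-2.5,0,-2,0],[8.78,-2.5,0,-5,0],[8.78,-2.5,0,-8.5,0],[8.78,-2.5,0,-12,0],[8.78,-2.5,0,-15,0]]'
python3 - <<'E'
from h import *
togo(.44,.095,.17,183.9)
w=imaging.grab_frame("wrist");cv2.imwrite("pics/w15.png",w["pixels"][:,:,::-1])
g=imaging.grab_frame("side"); crop(g,"pics/d15.png",235,140,100,95,6.2)
s=imaging.grab_frame("scene"); crop(s,"pics/s15.png",290,160,130,100,6)
E
```

```text
time_s: 11.7
eef_pos: [0.5897, 0.0989, 0.1896]
tool_rot: [-0.101, 3.092, -0.008]
contact_force: [-0.4, 0.0, -0.5]
finger_gap: 0.0875
t 11.7 tcp [0.5897 0.0989 0.1896] head -176.26 F [-0.4  0.  -0.5] shift [15.04  0.6   1.24] turn -0.16 q [ 0.11  0.04  1.38 -0.01  1.67 -1.52]
```

View pics/w15.png

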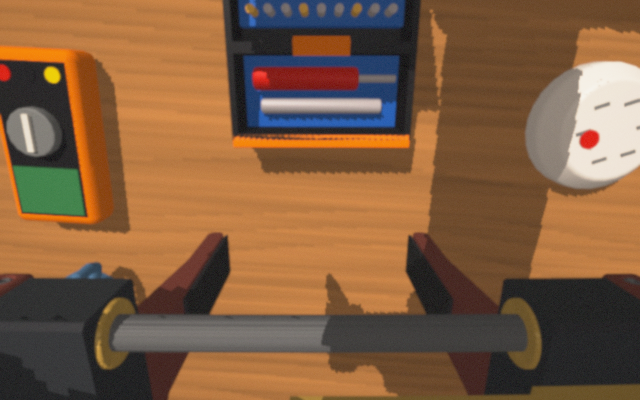

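View pics/d15.png

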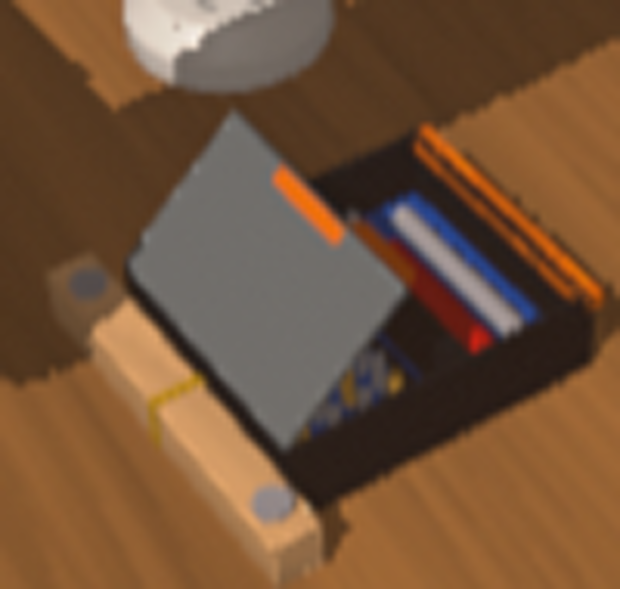

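View pics/s15.png

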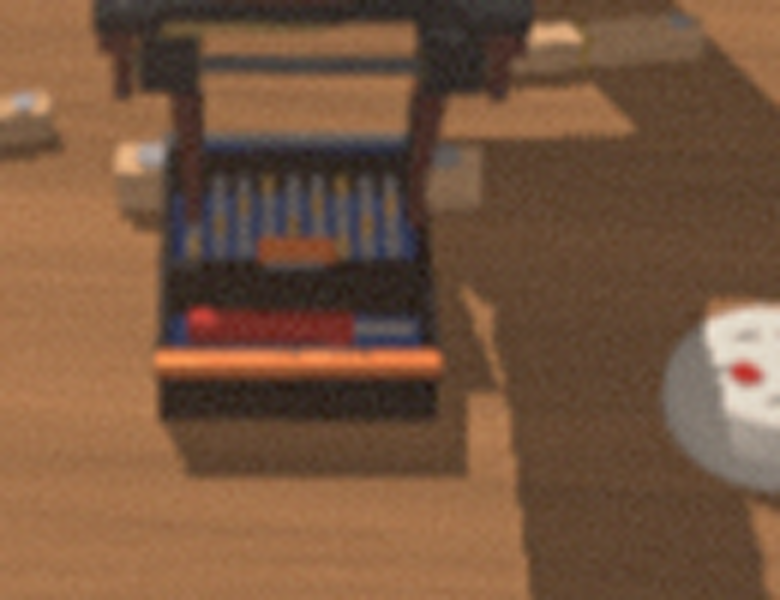

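The case sits square on the stop in all three views, centred with the stop showing at both ends. I'll measure the lip and the cover edge.

```bash
python3 - <<'E'
from h import *
w=imaging.grab_frame("wrist");s=imaging.grab_frame("scene");g=imaging.grab_frame("side")
def line(f,a,b,z,t):
    a=onz(f,*a,z);b=onz(f,*b,z);d=b-a;print(t,a.round(4),b.round(4),((a+b)/2).round(4),np.linalg.norm(d).round(4),np.arctan2(-d[0],d[1]).round(4))
line(w,(233.5,147.5),(408.5,147.5),.045,"lip wrist")
S=lambda x,y:(290+x/6-.42,160+y/6-.42); D=lambda x,y:(235+x/6.2-.42,140+y/6.2-.42)
line(g,D(604,292),D(424,122),.045,"lip side")
line(s,S(155,355),S(442,355),.045,"lip scene")
line(s,S(163,418),S(437,414),0,"bottom scene")
print(tri(s,S(170,139),g,D(406,290)),tri(s,S(410,139),g,D(236,111)))
# cover edge constraint: intersect side rays with the vertical planes of cover sides
for p in [(406,290),(236,111)]:
    o,d=ray(g,*D(*p)); 
    for y in ([.032,.164] if p[0]>300 else [.164,.160]):
        t=(y-o[1])/d[1]; print(p,(o+d*t).round(4))
E
```

```text
lip wrist [0.5678 0.0288 0.045 ] [0.5584 0.1684 0.045 ] [0.5631 0.0986 0.045 ] 0.1399 0.0672
lip side [0.5645 0.029  0.045 ] [0.5552 0.1703 0.045 ] [0.5599 0.0997 0.045 ] 0.1417 0.0659
lip scene [0.5584 0.0282 0.045 ] [0.5489 0.1685 0.045 ] [0.5537 0.0983 0.045 ] 0.1406 0.0675
bottom scene [0.5577 0.0313 0.    ] [0.5456 0.1688 0.    ] [0.5516 0.1    0.    ] 0.138 0.0881
(array([0.46249063, 0.02761823, 0.10251356]), np.float64(0.0019661039845512477)) (array([0.45394546, 0.1522062 , 0.1071568 ]), np.float64(0.009368044683373718))
(406, 290) [0.4658 0.032  0.0962]
(406, 290) [ 0.5382  0.164  -0.055 ]
(236, 111) [0.4556 0.164  0.1019]
(236, 111) [0.4539 0.16   0.1056]
```

```bash
python3 -m pendant '[[8.78,2,0,0,0],[8.78,4.5,0,0,0],[8.78,7,0.1,0,0],[8.78,9.5,0.1,0.2,0],[8.78,12,0.2,0.5,0],[8.78,14,0.2,0.8,0],[8.78,15,0.2,1,0],[8.78,15.1,0.2,1.2,0]]'
python3 - <<'E'
from h import *
togo(.4393,.0906,.14,183.9)
print(R.from_rotvec(robot.state()["tool_rot"]).as_matrix()[:,2])
g=imaging.grab_frame("side"); crop(g,"pics/d16.png",220,110,130,110,5.4)
E
```

```text
time_s: 12.67
eef_pos: [0.4371, 0.0909, 0.1645]
tool_rot: [-0.102, 3.098, -0.009]
contact_force: [-0.0, 0.3, -0.6]
finger_gap: 0.0879
t 12.67 tcp [0.4371 0.0909 0.1645] head -176.24 F [-0.   0.3 -0.6] shift [-0.12 -0.02  2.45] turn -0.14 q [ 0.14 -0.37  1.79 -0.01  1.68 -1.5 ]
[ 0.04197578 -0.00428596 -0.99910944]
```

View pics/d16.png

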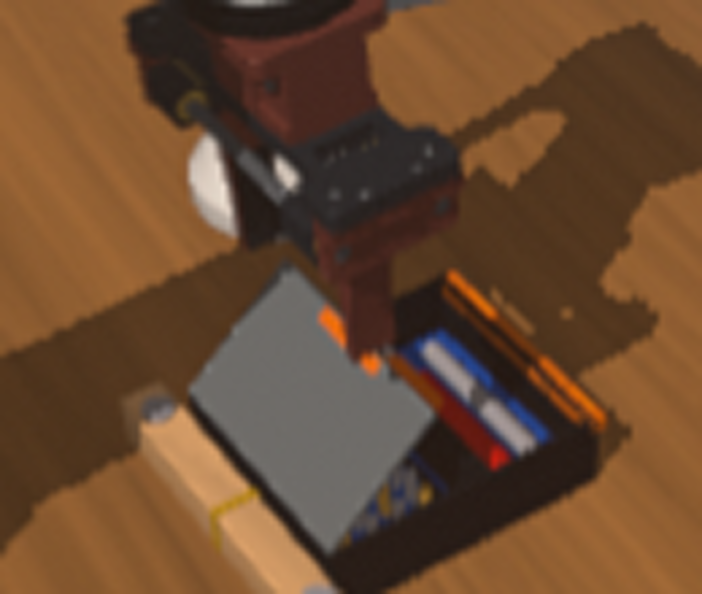

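```bash
python3 -m pendant '[[8.78,0,0,1.2,0],[8.78,0.1,0,2.5,0],[8.78,0.15,0,3.6,0],[8.78,0.2,0,4.5,0],[8.78,0.2,0,5.2,0],[8.78,0.25,0,5.9,0],[8.78,0.25,0,6.5,0],[8.78,0.3,0,7.0,0]]'
python3 - <<'E'
from h import *
togo(.4385,.0906,.0725,183.9)
g=imaging.grab_frame("side"); crop(g,"pics/d17.png",220,110,130,110,5.4)
E
```

```text
time_s: 13.38
eef_pos: [0.4383, 0.0904, 0.0941]
tool_rot: [-0.101, 3.097, -0.009]
contact_force: [0.6, 0.0, 2.1]
finger_gap: 0.0881
t 13.38 tcp [0.4383 0.0904 0.0941] head -176.25 F [0.6 0.  2.1] shift [0.07 0.03 2.16] turn -0.15 q [ 0.13 -0.35  1.9  -0.01  1.55 -1.5 ]
```

View pics/d17.png

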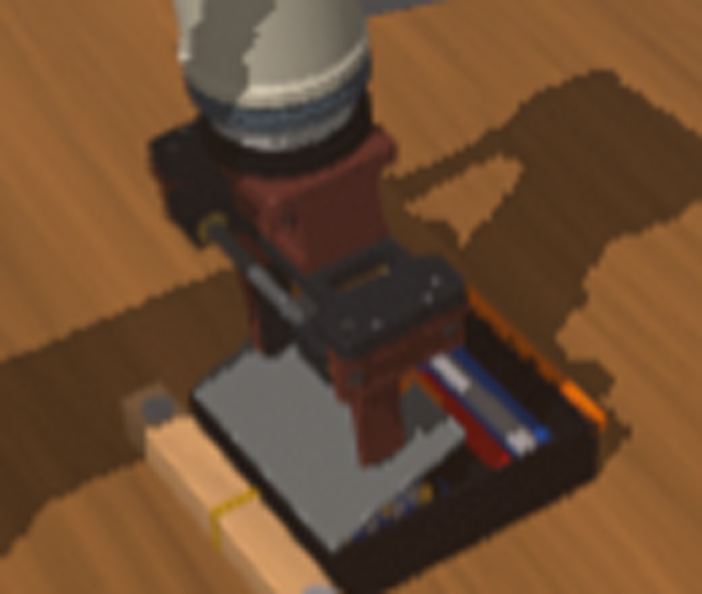

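```bash
python3 -m pendant '[[8.78,-0.4,0,0.2,0],[8.78,-0.8,0,0.4,0],[8.78,-1.1,0,0.7,0],[8.78,-1.1,0,1.1,0],[8.78,-1.08,0,1.5,0],[8.78,-1.05,0,1.8,0],[8.78,-1.05,0,2.1,0],[8.78,-1.05,0,2.3,0]]'
python3 - <<'E'
from h import *
togo(.45,.0915,.0725,183.9)
g=imaging.grab_frame("side"); crop(g,"pics/d18.png",220,110,130,110,5.4)
E
```

```text
time_s: 14.1
eef_pos: [0.4506, 0.0912, 0.0727]
tool_rot: [-0.101, 3.094, -0.007]
contact_force: [-3.4, -1.5, 21.3]
finger_gap: 0.0878
t 14.1 tcp [0.4506 0.0912 0.0727] head -176.26 F [-3.4 -1.5 21.3] shift [0.06 0.03 0.02] turn -0.16 q [ 0.13 -0.3   1.9  -0.01  1.5  -1.5 ]
```

View pics/d18.png

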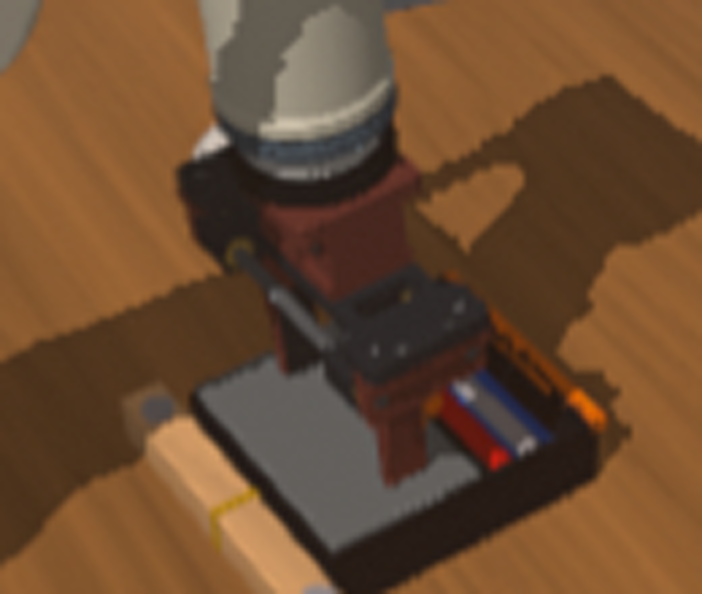

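```bash
python3 -m pendant '[[8.78,0,0,0.1,0],[8.78,0,0,0.2,0],[8.78,0,0,0.2,0],[8.78,0,0,0,0],[8.78,0,0,-0.5,0],[8.78,0,0,-1.5,0],[8.78,0,0,-3,0],[8.78,0,0,-5,0]]'
python3 -m pendant '[[8.78,0,0,-2,0],[8.78,0,0,-5,0],[8.78,0,0,-8,0],[8.78,0,0,-11,0],[8.78,0,0,-12,0],[8.78,0,0,-12,0],[8.78,0,0,-12,0],[8.78,0,0,-12,0]]'
python3 - <<'E'
from h import *
togo(.45,.0915,.0725,183.9)
g=imaging.grab_frame("side"); crop(g,"pics/d19.png",235,140,100,95,6.2)
s=imaging.grab_frame("scene"); crop(s,"pics/s19.png",290,160,130,100,6)
w=imaging.grab_frame("wrist");cv2.imwrite("pics/w19.png",w["pixels"][:,:,::-1])
cv2.imwrite("pics/s19f.png",s["pixels"][:,:,::-1])
E
```

```text
time_s: 14.82
eef_pos: [0.4472, 0.0912, 0.122]
tool_rot: [-0.101, 3.098, -0.008]
contact_force: [0.6, -0.3, 0.3]
finger_gap: 0.0877
time_s: 15.48
eef_pos: [0.4415, 0.0916, 0.2396]
tool_rot: [-0.101, 3.101, -0.009]
contact_force: [0.9, 0.3, -0.2]
finger_gap: 0.0879
t 15.48 tcp [0.4415 0.0916 0.2396] head -176.26 F [ 0.9  0.3 -0.2] shift [-0.19  0.05 16.73] turn -0.16 q [ 0.14 -0.35  1.64 -0.01  1.81 -1.5 ]
```

View pics/d19.png

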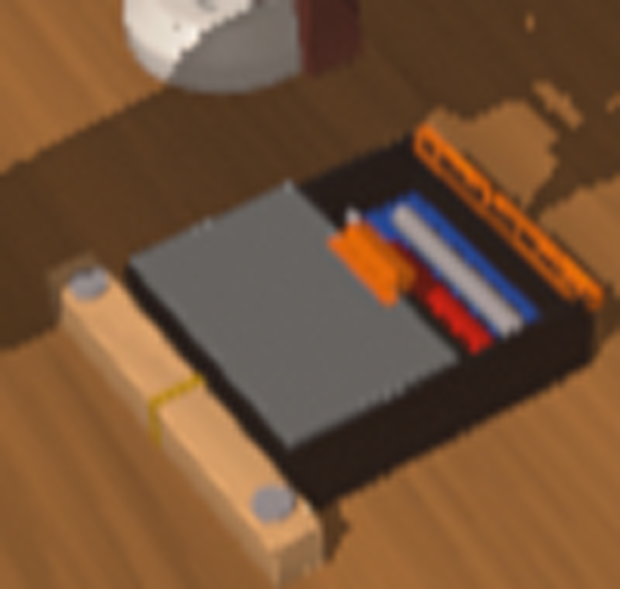

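View pics/s19.png

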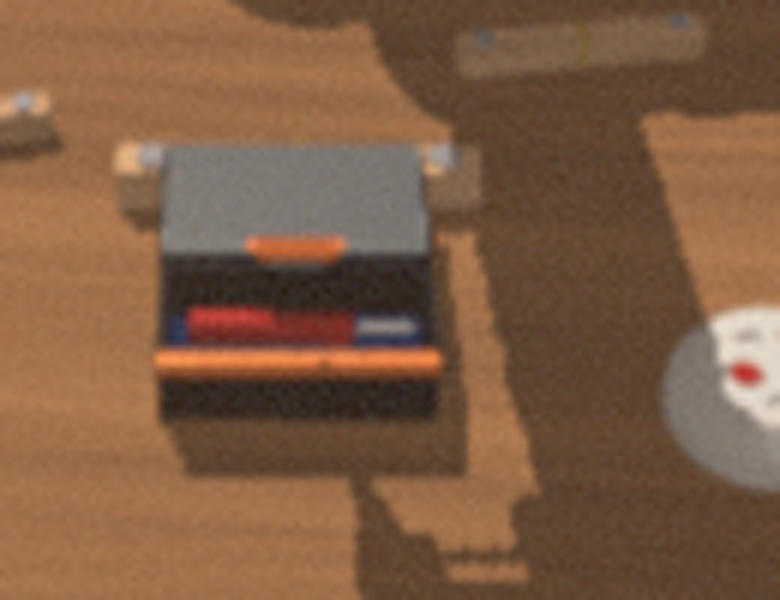

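View pics/w19.png

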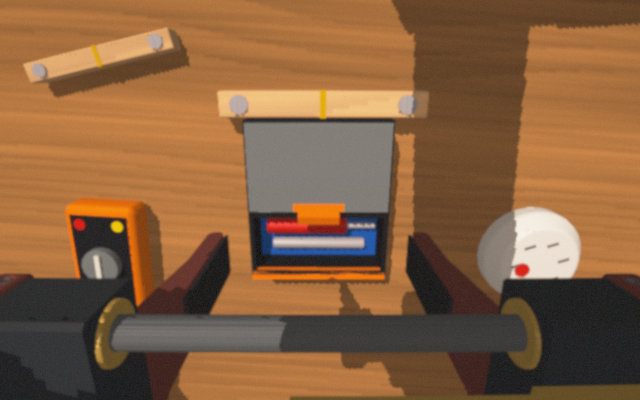

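View pics/s19f.png

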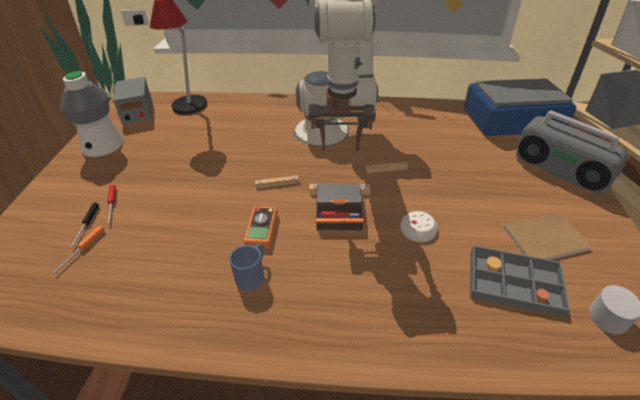

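The cover is shut, with the orange catch over its edge at wrist (319,213). The case lies within the stop's ends. The wrist view also shows the seam, so I'll check it for flushness.

```bash
python3 - <<'E'
from h import *
w=imaging.grab_frame("wrist"); crop(w,"pics/w20.png",210,80,225,70,3.5)
E
```

```text
(no output)
```

View pics/w20.png

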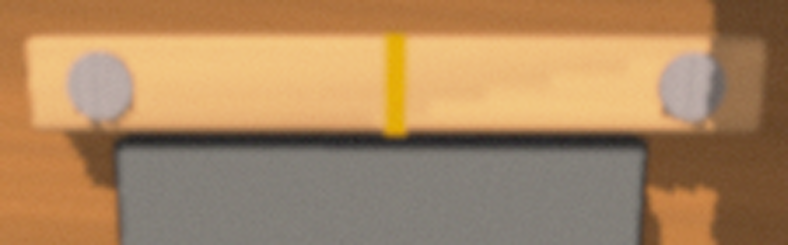

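```bash
python3 - <<'E'
from h import *
w=imaging.grab_frame("wrist")
hsv=cv2.cvtColor(w["pixels"],cv2.COLOR_RGB2HSV).astype(int); gray=cv2.cvtColor(w["pixels"],cv2.COLOR_RGB2GRAY).astype(float)
def edges(cols,r0,r1,sign):
    out=[]
    for c in cols:
        d=sign*np.diff(gray[r0:r1,c]); k=int(np.argmax(d)); 
        wts=np.clip(d[max(0,k-1):k+2],0,None); rows=np.arange(max(0,k-1),max(0,k-1)+len(wts))
        out.append(r0+(rows*wts).sum()/wts.sum()+1)   # pixel-edge coordinate
    return np.array(out)-.5
def fit(cols,rows,z,t):
    P=np.array([onz(w,c,r,z)[:2] for c,r in zip(cols,rows)])
    p=np.polyfit(P[:,1],P[:,0],1); e=P[:,0]-np.polyval(p,P[:,1]); k=abs(e)<.0015; p=np.polyfit(P[k,1],P[k,0],1)
    print(t,"x at y=.03,.0933,.165",np.polyval(p,[.03,.0933,.165]).round(4),"yaw",-p[0].round(4),"rms",e[k].std().round(5),k.sum(),"/",len(cols))
cc=np.arange(250,388,3)
a=edges(cc,110,120,-1); fit(cc,a,.028,"stop top +x edge")
b=edges(cc,117,126,1); fit(cc,b,.0505,"cover hinge-side edge"); 
c2=np.arange(250,385,3); 
for z,n in ((.045,'black start as case top'),): fit(cc,a,z,n)
l=edges(np.arange(255,385,3),262,285,-1)
m=cv2.inRange(cv2.cvtColor(w["pixels"],cv2.COLOR_RGB2HSV),(5,180,120),(25,255,255))
cols=np.arange(262,380,4); lo=[np.nonzero(m[265:290,c])[0].max()+265.5 for c in cols]; fit(cols,np.array(lo),.045,"lip outer")
print([p.round(4) for p in (onz(w,244,130,.0505),onz(w,394,130,.0505),onz(w,218,100,.028),onz(w,428,100,.028))])
E
```

```text
stop top +x edge x at y=.03,.0933,.165 [0.3978 0.3936 0.389 ] yaw 0.065 rms 0.00022 46 / 46
cover hinge-side edge x at y=.03,.0933,.165 [0.3997 0.3956 0.3909] yaw 0.0654 rms 0.0002 46 / 46
black start as case top x at y=.03,.0933,.165 [0.3961 0.392  0.3873] yaw 0.065 rms 0.00021 46 / 46
lip outer x at y=.03,.0933,.165 [0.5656 0.5617 0.5573] yaw 0.0616 rms 0.00039 30 / 30
[array([0.4082, 0.0205, 0.0505]), array([0.3991, 0.1566, 0.0505]), array([ 0.3848, -0.0089,  0.028 ]), array([0.3716, 0.1899, 0.028 ])]
```

```bash
python3 -c "
from rig import robot
print(robot.hand_in())"
```

```text
the job is handed in; nothing more can be done
None
```

The case is flush against the largest bench stop and its cover is shut under the catch. I handed the job in at about 16 s, with the arm clear of everything.

**What I did**
- I hooked both open fingers behind the orange lip and dragged the case to the stop while turning it to match.
- A push with closed fingers twisted the case by about 0.03 rad. I corrected that with a two-finger push at the stop's angle until both fingers carried load (about 15 N).
- I then pressed the cover down with both fingers, one on each side of the catch (21 N or more), until it shut.

**Last checks**
- **Flush:** the stop's yaw is 0.065 rad and the cover's hinge edge is 0.065 rad. That edge lies 2 mm from the stop face, as it should when the case is home.
- **Lip check that disagreed slightly:** the lip measured about 1.7 mm too far out, with a yaw of 0.062 rad. That is within the 2 mm calibration error.
- **Ends:** the stop showed past the case on both sides in the wrist view.
- **Cover:** it stayed level under the catch after I lifted off.
- **Bystanders:** the meter, alarm and mug look unmoved in the pictures; I did not measure their positions again.
- **Unresolved:** during the closed-finger push the lip's apparent width came out at 145 mm instead of 140 mm. Its far side may have risen by a few millimetres while pressed on the stop. It read the normal 140–141 mm afterwards.

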